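# Take the worn wheel off the bench grinder

### The job

The wheel of the small bench grinder is due for a change: undo the hexagonal hand nut on top of its spindle - left-hand thread, so it loosens clockwise - feeling for the place where its thread runs out, without pulling at it while it still holds or forcing it round against the stop behind that place, and take it off. Then lift the wheel straight up off the spindle, and leave nut and wheel side by side on the floor of the steel parts tray, the wheel set down flat and gently. Leave the other things on the bench alone.

Things in the scene. Friction and masses are not known exactly. Their poses are not given: they have to be found in the camera images.
- nut_center (a point): Centre (half-way up) of the plain steel hexagonal hand nut on top of the grinder's upright spindle: 38 mm across the flats, 43 across the corners, 34 high, 0.2 kg, closed on top. z axis up, x axis square to one of the six flats (more every 60 degrees). Left-hand thread: turned clockwise from above it loosens and rises 14 mm per turn; screwed down, its centre is 131 to 134 mm above the bench.
- nut: The same nut; origin at the centre of its underside. A sprung flange loads its thread with 10 to 25 N at first, until it has turned a third of a turn at most; then it has 3 mm of play up and down. How far it is screwed on differs and cannot be seen: the thread ends after 0.3 to 0.55 turn. Over the next 0.3 rad it lifts straight off; then slightly springy stops inside bar it from turning on clockwise.
- wheel_center (a point): Centre (half-way up) of the grinding wheel under the nut: a grey ring with aluminium faces, 60 mm in diameter, 22 mm high, bore 22 mm, about 0.2 kg, axis (z) upright. It sits on the flange round the spindle, its underside 12 mm above the grinder's table at first, 17 mm once the nut is loose. With the nut off it lifts straight up, clear of the spindle when its underside is 132 mm above the bench.
- wheel: The same wheel; origin at the centre of its underside.
- grinder: Small bench grinder: grey housing, aluminium table on top, 150 x 150 mm, table top 80 mm above the bench with a rim 7 mm higher at the back and both sides. Fixed; its upright steel spindle, 20 mm thick, tip 131 mm above the bench, is locked and cannot turn. Origin: centre of its underside, on the spindle's axis; its front (with the switch) faces its -x.
- tray: Shallow open steel parts tray, 150 mm (its x) by 170 mm (its y), 20 mm high, wall and floor 3 mm thick, fixed. Origin: centre of its underside.
- screwdriver_center (a point): Centre of a slotted screwdriver with a yellow handle, 198 mm long, lying in front of the work; a bystander.
- pin_jar_center (a point): Centre of a small standing jar, 44 mm in diameter, 105 mm high, near the right front edge of the bench; a bystander.
- spool_center (a point): Centre of a spool of solder wire, 55 mm across, 42 mm high, at the back of the bench; a bystander.
Mind the look-alikes: they are no part of the job. What is shaped like the nut but brown or purple is not meant.

How it is judged:
On the way, in this order (a step that is already met when the one before it is completed fails the run):
1. the nut is unscrewed and clear above the spindle, the wheel still down on it (z of nut_center in the frame of grinder above 0.16 m and z of wheel_center in the frame of grinder below 0.112 m and horizontal distance between wheel_center and grinder below 0.012 m), for 0.1 s.
2. the wheel is lifted clear of the spindle (z of wheel_center in the frame of grinder above 0.141 m), for 0.1 s.
At the end, for the whole second after the job is handed in: Nut and wheel both lie at rest on the floor of the tray, beside each other: the nut's centre within the walls and less than 30 mm above the tray's underside, the wheel flat (within 0.12 rad) with its centre less than 20 mm above the tray's underside (x of nut_center in the frame of tray between -0.072 and 0.072 m and y of nut_center in the frame of tray between -0.082 and 0.082 m and z of nut_center in the frame of tray below 0.03 m and x of wheel_center in the frame of tray between -0.05 and 0.05 m and y of wheel_center in the frame of tray between -0.06 and 0.06 m and z of wheel_center in the frame of tray below 0.02 m and angle between wheel_center's own z axis and vertical below 0.12 rad and linear speed of each of nut, wheel below 0.02 m/s); the robot touches nothing.
It fails at once if the nut is forced on the spindle with more than 50 N (pulled at while its thread holds, tightened, or turned on against the stops) (contact force between nut and grinder above 50 N).
It fails at once if the wheel is knocked down: more than 40 N between wheel and tray (contact force between wheel and tray above 40 N).
It fails at once if the wheel is dragged against the spindle or pressed on the grinder with more than 50 N (contact force between wheel and grinder above 50 N).
It fails at once if the screwdriver, the pin jar or the solder spool is moved by more than 30 mm (distance of any of screwdriver_center, pin_jar_center, spool_center from where it was at the start of the episode above 0.03 m).
It also fails if it takes over 72 s, if anything falls off the work surface, if the arm or the gripper's body presses on something with over 40 N, if the wrist force passes 120 N, or if a joint passes its speed limit or range.

### The arm

A 6-joint arm with a two-finger parallel gripper is mounted at the origin on a cart in front of the work surface, level with it; the furniture and walls round the work are solid. World frame = base frame: x ahead of the robot, y to its left, z up, the work surface at z = 0. Lengths are in m, angles in rad, forces in N, time in s.
With the tool pointing down it reaches from about 0.425 to 0.95 m from the base axis. Payload 3.5 kg.
Tool frame: the origin (TCP) lies on the centre line of the jaws, within the pads' length; the fingertips stand tip_extent ahead of it and the grasp point (between the pads) lies 2 mm behind it (tip_extent is the distance from the TCP to the fingertips, in m); z points along the fingers, y is the direction in which the jaws open and shut (so a half turn about z gives the same grasp; the last joint's range is limited). The gripper opens to 85 mm and grips with 20 to 120 N. Pads are 22 mm wide; open, the fingers measure 114 mm over their backs; the gripper's body (76 mm by 85 mm) begins 54 mm behind the grasp point. The pads swing forward as they close: fully open they stand 13 mm farther back than shut.
Start: joints at [-1.403, 0.286, 1.577, -0, 1.279, -0.15], TCP at [0.211, -0.641, 0.248] pointing down, gripper open.
Joint ranges: [-2.77, 2.77], [-0.9, 2.22], [0.21, 2.48], [-1.53, 4.67], [0.24, 2.81], [-2.84, 2.84]. Speed limits (rad/s): [2.79, 2.79, 3.14, 3.14, 3.14, 3.14].

### API

Orientations are given as a unit quaternion [x, y, z, w].
In Python, from plant import * gives the robot as it stands.
- The arm moves only by the shell command python3 -m crank 'ROWS' [FORCE]. ROWS is JSON, a list of rows, each a list of 7 numbers: the gripper's target within -1 to 1 (shut at 1, half-way at 0, fully open at -1), then the shift along the tool's x, y, z in cm, then the turn, a rotation vector about the tool's x, y, z in degrees. In form: [[fingers, tx, ty, tz, wx, wy, wz], ...]. A call has 1 to 5 rows; each row shifts and turns the commanded pose from where the row before left it, along the tool's axes as they then stand; what a row does not reach is not made up. A row lasts 1/10 s, in which the tool goes at most 50 mm and 8.59 degrees, less where a joint would pass 70% of its speed; a pose out of reach is approached as far as the arm can. A call is refused whole if a number of a shift passes 5 or a number of a turn 8.59, either way. A call with a gripper value outside its range is refused whole. The fingers move at their own pace and stop on an object; FORCE is the grip in N (left out, the last holds). Time passes only in rows, so rows that do not move let the fingers close. It gives the time, the measured TCP pose, the force and the opening at its end, in the units of the state.
- get_state(): the state, without advancing time (a new reading comes with each control period).
- read_camera(name): name is "scene" or "top"; returns a dict with "color" (480x640x3 uint8, red, green, blue), "vfov" (degrees; the focal length in pixels is half the picture's height over the tangent of half this angle, whatever the lens; pixels are square), "cx", "cy" (the principal point, pixels), "cam_to_world" (4x4, takes a point from camera to world coordinates). Camera axes: x right, y up, looking along -z (the intrinsics and any distortion apply to the point x, -y, -z); pixel columns grow to the right and rows downward; lengths in m; the calibration is good to about 2 mm. A picture is of the moment at which its call begins. There is no depth.
- sign_off(): hands the job in, once; it reports no verdict.
Trained networks look in the newest picture that a camera, given by its name, has taken for a name from the list of things; names that differ only in an ending like _2 or _b are one class to them, and where a whole thing is asked for, a point or a joint stands for the part that bears it (a point fixed in the world has none). Each returns a list of dicts, best first, with "p" (0 to 1); they miss things now and then, are a little off and sometimes report something else, mostly with a low value. They report only what shows in the picture. A call takes as long as a camera call. They do not tell look-alikes from the thing itself.
- trace(thing, camera): "pixels" (480x640 bool, what is visible of it) and "location" ([column, row] in pixels, amid what is visible of it).
- place_of(thing, camera): "location" ([column, row] in pixels: a listed point, or the origin of a listed thing).
The state is a dict: "time": time; "qpos": joint angles; "dq": joint speeds; "joint_efforts": joint torques, N m; "eef_pos": TCP position; "tcp_rot": TCP orientation; "contact_force": force on the tool from outside, world axes, zero at the start; "wrist_torque": the same for the moment, N m; "opening": opening from 0.0 (shut) to 1.0 (fully open).
Only numpy, scipy, OpenCV 4.12 (cv2) and the standard library are available. Lean on these libraries where they do the work, as an engineer would, in place of code of your own. Each camera call takes 0.05 s, during which the arm holds its last target.

## Working session

There is one attempt and no reset: what is moved stays moved. The work goes in short steps, Python scripts to look and compute and a shell command to move; the robot and the scene stay as the last step left them, time stands still between calls to the robot, and variables do not carry over. Pictures are saved under pics/ and viewed, and the job is handed in when it is done.

```bash
ls; mkdir -p pics; python3 - <<'E'
from plant import *
import cv2
s=get_state(); print(s)
for n in("scene","top"):
    c=read_camera(n); cv2.imwrite(f"pics/{n}0.png",c["color"][:,:,::-1])
    print({k:v for k,v in c.items() if k!="color"})
E
```

```text
pics
{'time': 0.0, 'qpos': array([-1.40302285e+00,  2.87185592e-01,  1.57817518e+00,  3.23411871e-05,
        1.27856666e+00, -1.50011446e-01]), 'dq': array([ 0.00059114, -0.00033366, -0.00019692,  0.00082095,  0.00150081,
       -0.00037417]), 'joint_efforts': array([ 1.46029692e-03, -4.05971789e+01, -2.92630059e+01, -4.76533671e-05,
        5.76057384e-03, -1.23283730e-06]), 'eef_pos': array([ 0.21083767, -0.64058749,  0.24693481]), 'tcp_rot': array([ 9.87403196e-01,  1.58219990e-01,  5.11151250e-06, -1.16747922e-03]), 'contact_force': array([-1.02115653,  0.02675936,  0.46628173]), 'wrist_torque': array([ 0.02742552, -0.01442025, -0.02179923]), 'opening': 0.9989404350890656}
{'vfov': 53.84418235254694, 'cx': 316.97218833192886, 'cy': 235.807643874126, 'cam_to_world': array([[ 0.88005604,  0.35490764, -0.31550267,  0.34094047],
       [-0.47470433,  0.67504631, -0.56477277, -0.58766367],
       [ 0.01253674,  0.64680217,  0.76255477,  0.75801255],
       [ 0.        ,  0.        ,  0.        ,  1.        ]])}
{'vfov': 42.621119200341646, 'cx': 310.5721879459975, 'cy': 242.20517993105798, 'cam_to_world': array([[ 0.0290179 ,  0.99581982, -0.08660744,  0.52989212],
       [-0.99948408,  0.03009939,  0.01120732, -0.10418169],
       [ 0.0137673 ,  0.08623755,  0.99617948,  1.30676859],
       [ 0.        ,  0.        ,  0.        ,  1.        ]])}
```

View pics/scene0.png

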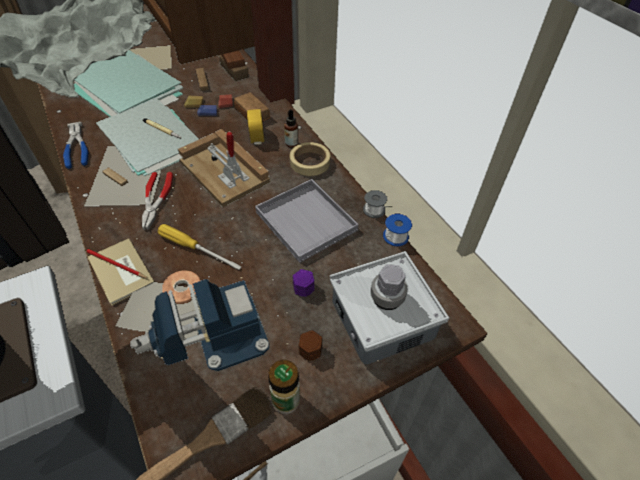

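View pics/top0.png

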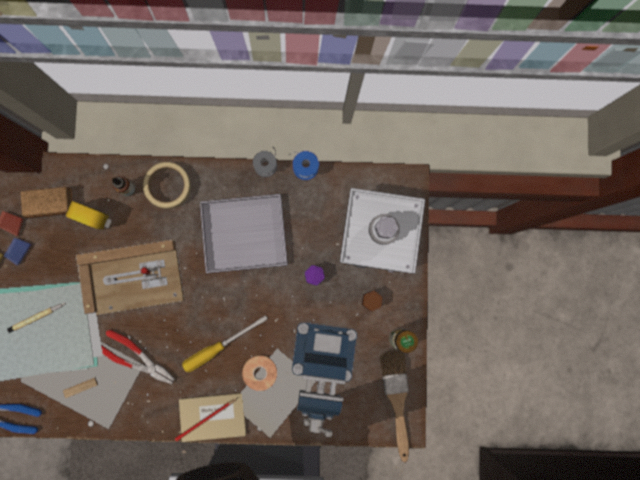

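The pictures show the following.
- Grey hex nut on the grinder spindle: top camera ≈(385,228), scene ≈(391,278).
- Look-alikes: purple hex at top (315,274), and brown hex at top (372,299).
- Tray: top ≈(244,233).
- Screwdriver: (225,345).
- Jar: (405,341).
- Solder spool: the grey one at (264,163) or the blue one at (306,165).

I choose the grey one on the spindle.

```bash
cat > h.py <<'E'
from plant import *
import numpy as np, cv2
from scipy.spatial.transform import Rotation as R
def ray(c,px):
    f=240/np.tan(np.radians(c["vfov"])/2)
    d=np.array([(px[0]-c["cx"])/f,-(px[1]-c["cy"])/f,-1.]); M=c["cam_to_world"]
    return M[:3,3],M[:3,:3]@d
def atz(c,px,z):
    o,d=ray(c,px); return o+d*(z-o[2])/d[2]
def proj(c,P):
    f=240/np.tan(np.radians(c["vfov"])/2); M=c["cam_to_world"]
    p=(np.asarray(P)-M[:3,3])@M[:3,:3]; return np.stack([c["cx"]+f*p[...,0]/-p[...,2],c["cy"]-f*p[...,1]/-p[...,2]],-1)
def tri(c1,p1,c2,p2):
    o1,d1=ray(c1,p1);o2,d2=ray(c2,p2)
    A=np.stack([d1,-d2],1); t=np.linalg.lstsq(A,o2-o1,rcond=None)[0]
    a=o1+d1*t[0];b=o2+d2*t[1]; return (a+b)/2,np.linalg.norm(a-b)
E
python3 - <<'E'
from h import *
C={n:read_camera(n) for n in("scene","top")}
for t in["nut_center","wheel_center","grinder","tray","nut","screwdriver_center","pin_jar_center","spool_center"]:
    P={}
    for n in C:
        r=place_of(t,n); P[n]=r
        print(t,n,[(np.round(x["location"],1).tolist(),round(x["p"],2)) for x in r[:3]])
    if P["scene"] and P["top"]:
        print("   ",tri(C["scene"],P["scene"][0]["location"],C["top"],P["top"][0]["location"]))
im=C["top"]["color"]
cr=cv2.resize(im[180:280,330:440],None,fx=6,fy=6,interpolation=cv2.INTER_CUBIC)
cv2.imwrite("pics/c1.png",cr[:,:,::-1])
im=C["scene"]["color"]
cr=cv2.resize(im[240:370,320:460],None,fx=4.5,fy=4.5,interpolation=cv2.INTER_CUBIC)
cv2.imwrite("pics/c2.png",cr[:,:,::-1])
E
```

```text
nut_center scene [([302.8, 286.3], 0.9), ([389.5, 278.4], 0.81), ([311.2, 343.8], 0.74)]
nut_center top [([372.7, 298.3], 0.89), ([312.9, 271.6], 0.67), ([383.6, 225.2], 0.59)]
    (array([ 0.52333341, -0.2321241 ,  0.17112123]), np.float64(0.011143814792289602))
wheel_center scene [([389.7, 290.8], 0.59)]
wheel_center top [([379.9, 228.5], 0.71)]
    (array([ 0.66838318, -0.25596486,  0.08788111]), np.float64(0.0020871368706789784))
grinder scene [([378.9, 323.3], 0.61)]
grinder top [([375.6, 234.7], 0.59)]
    (array([ 0.66311917, -0.257765  , -0.01377083]), np.float64(0.004782994033020859))
tray scene [([306.3, 215.7], 0.85)]
tray top [([241.8, 237.2], 0.67)]
    (array([0.65183462, 0.02492461, 0.01422057]), np.float64(0.007382351376317592))
nut scene [([312.9, 350.8], 0.96), ([304.4, 285.8], 0.8)]
nut top [([314.1, 270.3], 0.86), ([381.9, 230.1], 0.57), ([372.3, 299.9], 0.57)]
    (array([ 0.59313629, -0.13224323, -0.27967933]), np.float64(0.004952701271190544))
screwdriver_center scene [([198.1, 245.1], 0.6)]
screwdriver_center top [([227.9, 342.2], 0.69), ([385.6, 233.8], 0.61)]
    (array([0.42638452, 0.046813  , 0.02067103]), np.float64(0.006034458016512122))
pin_jar_center scene [([283.5, 387.2], 0.64)]
pin_jar_center top [([406.6, 338.0], 0.97)]
    (array([ 0.44598503, -0.31497655,  0.06088036]), np.float64(0.010359386042364088))
spool_center scene [([399.1, 226.8], 0.7)]
spool_center top [([300.9, 163.3], 0.79), ([380.5, 228.0], 0.71), ([383.2, 229.2], 0.42)]
    (array([ 0.81214647, -0.09415711,  0.01357366]), np.float64(0.0036106541145548643))
```

View pics/c1.png

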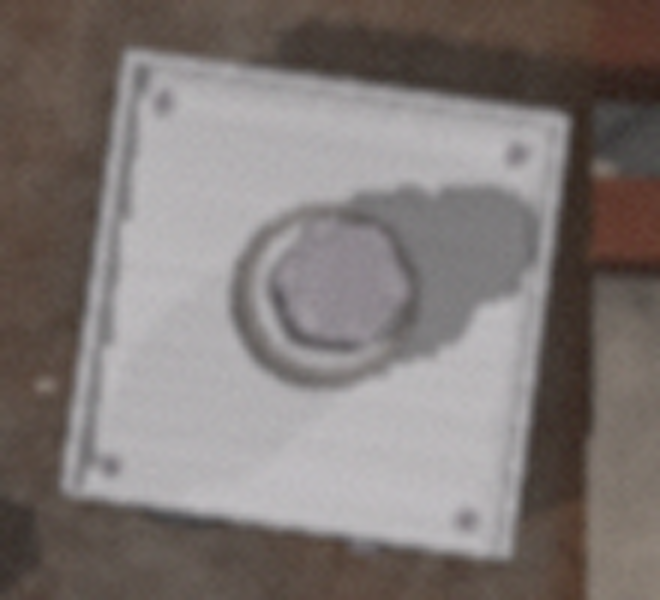

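View pics/c2.png

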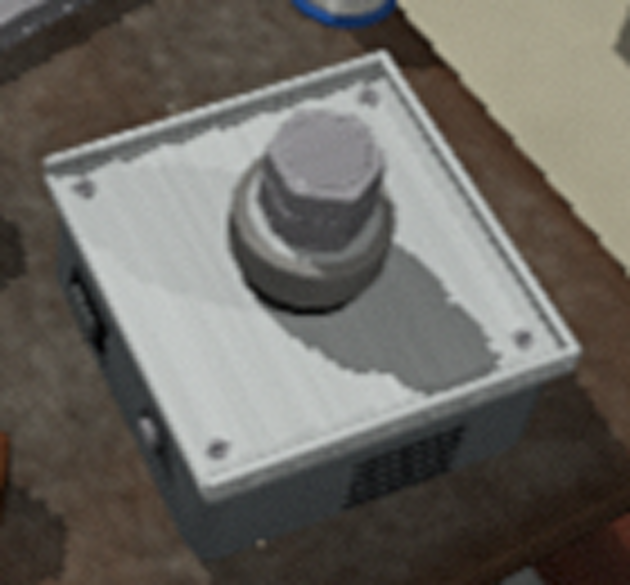

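The crop confirms the grey hex, closed on top, on the spindle above the ring-shaped wheel. Next I fit the geometry: grinder corners, hex yaw and tray.

```bash
cat > fit.py <<'E'
from h import *
from scipy.optimize import least_squares
C={n:read_camera(n) for n in("scene","top")}
def box(x,y,a,w,d,z):
    P=np.array([[w/2,d/2],[w/2,-d/2],[-w/2,-d/2],[-w/2,d/2]])
    c,s=np.cos(a),np.sin(a)
    return np.c_[P@np.array([[c,s],[-s,c]])+[x,y],np.full(4,z)]
gt=np.array([[350.8,188],[425.3,199.5],[415.5,272.8],[340.3,262]])
gs=np.array([[405.6,251.6],[448.9,317.8],[365.6,350],[330,276]])
def res(p): 
    B=box(p[0],p[1],p[2],.15,.15,.087)
    return np.r_[(proj(C["top"],B)-gt).ravel(),(proj(C["scene"],B)-gs).ravel()]
for nm,sl in(("both",slice(0,16)),("top",slice(0,8)),("scene",slice(8,16))):
    r=least_squares(lambda p:res(p)[sl],[.67,-.25,0]); print("grinder",nm,r.x,np.degrees(r.x[2]),np.round(r.fun,1))
g=r.x
# hex: gradient score per camera
def hexp(x,y,a,z): 
    t=a+np.pi/6+np.arange(6)*np.pi/3; rr=.0215
    return np.c_[x+rr*np.cos(t),y+rr*np.sin(t),np.full(6,z)]
def score(n,x,y,a,z=.1495):
    im=IM[n]; V=proj(C[n],hexp(x,y,a,z)); c=V.mean(0); tot=0
    for i in range(6):
        p,q=V[i],V[(i+1)%6]; u=np.linspace(.08,.92,12)[:,None]; L=p+(q-p)*u
        nn=np.array([-(q-p)[1],(q-p)[0]]); nn/=np.linalg.norm(nn)
        if nn@((p+q)/2-c)<0: nn=-nn
        v=[cv2.remap(im,(L+s*nn).astype(np.float32)[:,:1],(L+s*nn).astype(np.float32)[:,1:],cv2.INTER_LINEAR)[:,0] for s in(-1.,1.)]
        tot+=np.linalg.norm(v[0].astype(float)-v[1],axis=-1).mean()
    return tot
IM={n:C[n]["color"] for n in C}
if __name__=="__main__":
  for n in C:
    best=[]
    for dx in np.arange(-.008,.0081,.001):
      for dy in np.arange(-.008,.0081,.001):
        for a in np.radians(np.arange(0,60,3)):
            best.append((score(n,.668+dx,-.256+dy,a),.668+dx,-.256+dy,np.degrees(a)))
    best.sort(reverse=True); print(n,np.round(best[:6],3).tolist())
  o=C["top"]["color"]; cr=cv2.resize(o[190:300,190:295],None,fx=1,fy=1)
  cr=cv2.resize(o[180:285,185:300],None,fx=5,fy=5,interpolation=cv2.INTER_CUBIC);cv2.imwrite("pics/tray.png",cr[:,:,::-1])
  o=C["scene"]["color"]
  cr=cv2.resize(o[170:270,245:370],None,fx=5,fy=5,interpolation=cv2.INTER_CUBIC);cv2.imwrite("pics/tray2.png",cr[:,:,::-1])
E
python3 fit.py
```

```text
grinder both [ 0.66175524 -0.26259327 -0.11835624] -6.7813130582028505 [ 0.7  1.2  0.1  0.8  0.1  1.4  0.6  1.1  0.3 -1.   1.2  0.   1.3 -1.6
 -0.2 -1.3]
grinder top [ 0.66400207 -0.26179612 -0.11780289] -6.749608341469226 [ 0.3  0.1 -0.3 -0.4 -0.3  0.3  0.2 -0. ]
grinder scene [ 0.65972205 -0.26361348 -0.11826037] -6.775820341135847 [-0.3 -0.2  0.6  1.   0.5 -0.5 -1.  -0.4]
scene [[492.632, 0.66, -0.262, 54.0], [488.187, 0.66, -0.262, 51.0], [485.274, 0.66, -0.262, 57.0], [481.285, 0.661, -0.262, 51.0], [478.074, 0.661, -0.262, 54.0], [476.57, 0.66, -0.262, 48.0]]
top [[285.359, 0.665, -0.26, 54.0], [284.161, 0.665, -0.26, 51.0], [280.918, 0.665, -0.26, 57.0], [279.537, 0.665, -0.26, 48.0], [274.3, 0.665, -0.261, 54.0], [273.337, 0.665, -0.261, 51.0]]
```

View pics/tray.png

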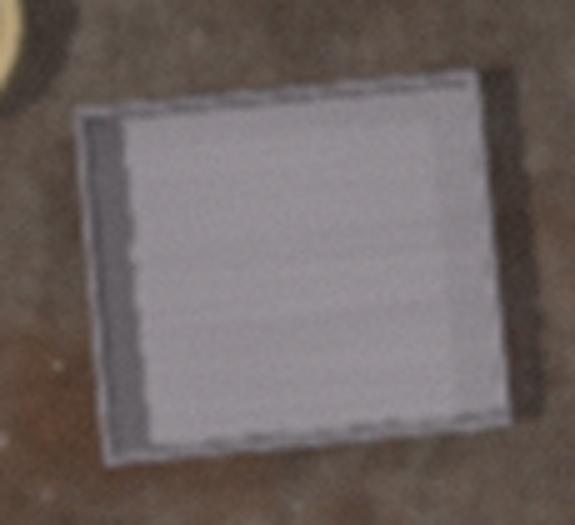

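View pics/tray2.png

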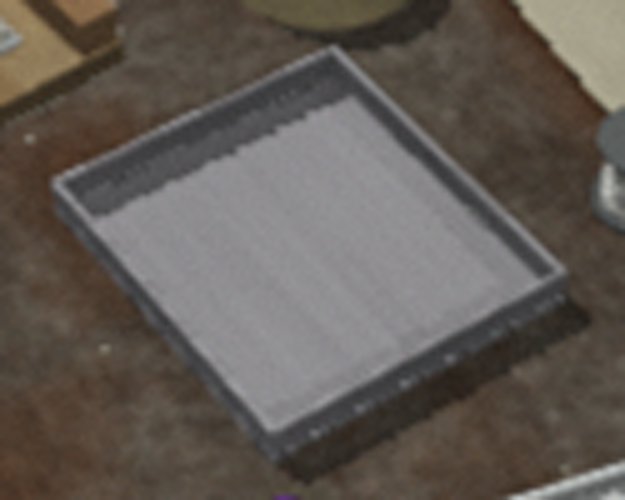

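```bash
python3 - <<'E'
import fit
from fit import *
import plant
print([ (k,getattr(plant,k)) for k in dir(plant) if not k.startswith('_') and not callable(getattr(plant,k))])
print(get_state().keys(), get_state()["time"])
tt=np.array([[200.2,201],[281.4,193.6],[287.4,264.4],[206,273.4]])
ts=np.array([[312,179.2],[358.4,223.6],[299,257.6],[255.6,206.4]])
def res(p): 
    B=box(p[0],p[1],p[2],.15,.17,.02)
    return np.r_[(proj(C["top"],B)-tt).ravel(),(proj(C["scene"],B)-ts).ravel()]
for nm,sl in(("both",slice(0,16)),("top",slice(0,8)),("scene",slice(8,16))):
    r=least_squares(lambda p:res(p)[sl],[.67,0,0]); print("tray",nm,r.x,np.degrees(r.x[2]),np.round(r.fun,1))
for n,x,y in(("scene",.660,-.262),("top",.665,-.260)):
    b=max((score(n,x+dx,y+dy,np.radians(a)),a,x+dx,y+dy) for a in np.arange(44,62) for dx in np.arange(-.001,.0011,.0005) for dy in np.arange(-.001,.0011,.0005)); print(n,b)
E
```

```text
grinder both [ 0.66175524 -0.26259327 -0.11835624] -6.7813130582028505 [ 0.7  1.2  0.1  0.8  0.1  1.4  0.6  1.1  0.3 -1.   1.2  0.   1.3 -1.6
 -0.2 -1.3]
grinder top [ 0.66400207 -0.26179612 -0.11780289] -6.749608341469226 [ 0.3  0.1 -0.3 -0.4 -0.3  0.3  0.2 -0. ]
grinder scene [ 0.65972205 -0.26361348 -0.11826037] -6.775820341135847 [-0.3 -0.2  0.6  1.   0.5 -0.5 -1.  -0.4]
[('tip_extent', 0.017)]
dict_keys(['time', 'qpos', 'dq', 'joint_efforts', 'eef_pos', 'tcp_rot', 'contact_force', 'wrist_torque', 'opening']) 1.2
tray both [0.65529385 0.02160659 0.12676472] 7.263083232560509 [ 0.4  1.4 -0.4  1.2  0.3  1.   0.5 -0.1  0.4 -0.9  0.9  0.2  1.1 -1.3
  0.2 -1. ]
tray top [0.65706911 0.02204019 0.12655254] 7.250926161910251 [ 0.2  0.5 -0.6  0.3  0.1  0.2  0.3 -1. ]
tray scene [0.65304927 0.0203095  0.12783803] 7.324579437138099 [-0.2 -0.3  0.3  0.9  0.4 -0.4 -0.6 -0.3]
scene (np.float64(491.13799875305824), np.int64(52), np.float64(0.6605), np.float64(-0.262))
top (np.float64(288.9617181376636), np.int64(54), np.float64(0.6655), np.float64(-0.26))
```

The fits agree with each other:
- Nut about (0.662, -0.262), flats at yaw about -7°.
- Tray (0.655, 0.022), yaw 7.3°.

I approach at the current height.

```bash
python3 -m crank '[[-1,4,-1.6,0,0,0,0],[-1,4,-1.6,0,0,0,0],[-1,4,-1.6,0,0,0,0],[-1,4,-1.6,0,0,0,0],[-1,4,-1.6,0,0,0,0]]' 30; python3 -m crank '[[-1,4,-1.6,0,0,0,0],[-1,4,-1.6,0,0,0,0],[-1,4,-1.6,0,0,0,0],[-1,4,-1.6,0,0,0,0],[-1,4,-1.6,0,0,0,0]]'; python3 -m crank '[[-1,4,-1.6,0,0,0,-8.5],[-1,0,0,0,0,0,-8.5],[-1,0,0,0,0,0,-8.5],[-1,0,0,0,0,0,-8.5],[-1,0,0,0,0,0,-8.5]]'
```

```text
time: 1.7
eef_pos: [0.3771, -0.5015, 0.2485]
tcp_rot: [0.987, 0.158, 0.0, 0.0]
contact_force: [0.1, -0.0, 0.3]
opening: 0.998
time: 2.2
eef_pos: [0.5421, -0.3629, 0.2486]
tcp_rot: [0.987, 0.158, 0.0, 0.0]
contact_force: [0.5, 0.1, 0.1]
opening: 1.0
time: 2.7
eef_pos: [0.5741, -0.3362, 0.2483]
tcp_rot: [0.861, 0.508, -0.0, -0.0]
contact_force: [-0.0, -0.6, -0.7]
opening: 0.997
```

```bash
for i in 1 2 3; do :; done; python3 -m crank '[[-1,0,0,0,0,0,-8.5],[-1,0,0,0,0,0,-8.5],[-1,0,0,0,0,0,-8.5],[-1,0,0,0,0,0,-8.5],[-1,0,0,0,0,0,-8.5]]'; python3 -m crank '[[-1,0,0,0,0,0,-8.5],[-1,0,0,0,0,0,-8.5],[-1,0,0,0,0,0,-8.5],[-1,0,0,0,0,0,-8.5],[-1,0,0,0,0,0,-8.5]]';  python3 -m crank '[[-1,0,0,0,0,0,-8.5],[-1,0,0,0,0,0,-8.5],[-1,0,0,0,0,0,-8.5],[-1,0,0,0,0,0,-8.5],[-1,0,0,0,0,0,-8.5]]'
cat > go.py <<'E'
import sys
from h import *
s=get_state(); r=R.from_quat(s["tcp_rot"]); M=r.as_matrix()
print("t",s["time"],"pos",np.round(s["eef_pos"],4),"q6",np.degrees(s["qpos"][5]),"F",np.round(s["contact_force"],1),"T",np.round(s["wrist_torque"],2),"op",s["opening"]*85)
h=np.degrees(np.arctan2(M[1,1],M[0,1])); print("yhead",h,"tilt z",M[:,2])
if len(sys.argv)>3:
    d=np.array([float(a) for a in sys.argv[1:4]])-s["eef_pos"]; print("d tool cm",np.round(M.T@d*100,2))
if len(sys.argv)>4: print("wz deg",h-float(sys.argv[4]))
E
python3 go.py .662 -.262 .248 113
```

```text
time: 3.2
eef_pos: [0.5739, -0.3365, 0.2483]
tcp_rot: [0.619, 0.786, -0.0, -0.0]
contact_force: [0.3, 0.2, -0.4]
opening: 0.997
time: 3.7
eef_pos: [0.5739, -0.3365, 0.2483]
tcp_rot: [0.292, 0.956, -0.0, -0.0]
contact_force: [-0.9, -0.5, 0.7]
opening: 0.997
time: 4.2
eef_pos: [0.5739, -0.3365, 0.2483]
tcp_rot: [-0.075, 0.997, -0.0, -0.0]
contact_force: [-0.0, -0.1, -1.4]
opening: 0.999
t 4.2 pos [ 0.5739 -0.3365  0.2483] q6 -137.66606856071508 F [-0.  -0.1 -1.4] T [-0.01  0.07 -0.02] op 84.92737771866459
yhead 98.5591588146884 tilt z [-1.15256476e-05 -3.91421442e-05 -9.99999999e-01]
d tool cm [-9.82  6.06  0.03]
wz deg -14.440841185311598
```

```bash
python3 -m crank '[[-1,0,0,0,0,0,-7.2],[-1,0,0,0,0,0,-7.2],[-1,0,0,0,0,0,0]]'; python3 - <<'E'
from h import *
s=get_state();M=R.from_quat(s["tcp_rot"]).as_matrix();p=s["eef_pos"]
out=[]
for n in("scene","top"):
    c=read_camera(n); im=np.ascontiguousarray(c["color"][:,:,::-1])
    q=proj(c,p); x0,y0=[int(max(0,v-60)) for v in q]; 
    x0=min(x0,640-120);y0=min(y0,480-120)
    cr=cv2.resize(im[y0:y0+120,x0:x0+120],None,fx=3.3,fy=3.3,interpolation=cv2.INTER_CUBIC)
    for dz in(0,.004,.017):
      for dy in(-.0425,0,.0425,-.057,.057):
        for dx in ((-.011,.011) if dy else (0,)):
          u=(proj(c,p+M@[dx,dy,dz])-[x0,y0]+.5)*3.3
          cv2.circle(cr,tuple(int(round(v)) for v in u),1,{0:(0,255,0),.004:(255,255,0),.017:(0,0,255)}[dz],-1)
    out.append(cr)
cv2.imwrite("pics/grip.png",np.hstack(out))
E
python3 go.py .662 -.262 .248 113
```

```text
time: 4.5
eef_pos: [0.5739, -0.3365, 0.2484]
tcp_rot: [-0.196, 0.981, 0.0, 0.0]
contact_force: [-0.2, -0.0, -0.4]
opening: 0.999
t 4.6 pos [ 0.5739 -0.3365  0.2483] q6 -151.56409342939904 F [-0.7  0.3 -0.6] T [-0.02 -0.06 -0.01] op 85.43515951306773
yhead 112.45669669960608 tilt z [-5.20996221e-07  1.98098893e-05 -1.00000000e+00]
d tool cm [-10.99   3.52   0.03]
wz deg -0.5433033003939158
```

View pics/grip.png

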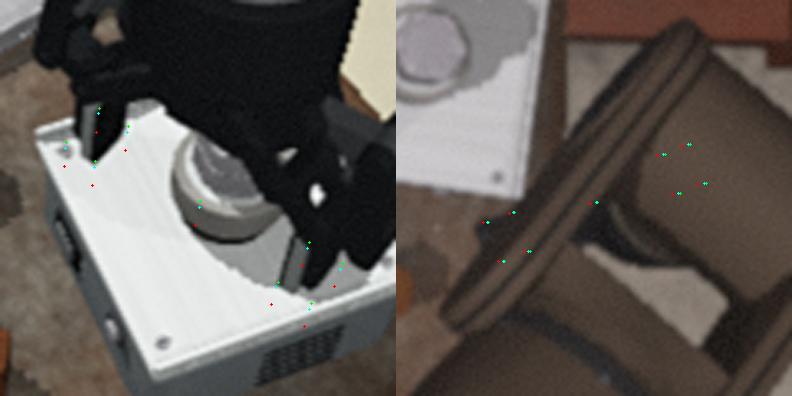

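Projected jaws match the scene picture: inner corners fall at about (95,163) and (277,286) of the left panel, within about 1 px. That means the scene camera agrees with the robot frame, so I weight it more and aim for (0.661, -0.262).

```bash
python3 go.py .661 -.262 .248 113; python3 -m crank '[[-1,-3.7,1.2,0,0,0,-0.3],[-1,-3.7,1.2,0,0,0,-0.3],[-1,-3.5,1.1,0,0,0,0],[-1,0,0,0,0,0,0],[-1,0,0,0,0,0,0]]'; python3 go.py .661 -.262 .137 113
```

```text
t 4.6 pos [ 0.5739 -0.3365  0.2483] q6 -151.56409342939904 F [-0.7  0.3 -0.6] T [-0.02 -0.06 -0.01] op 85.43515951306773
yhead 112.45669669960608 tilt z [-5.20996221e-07  1.98098893e-05 -1.00000000e+00]
d tool cm [-10.89   3.56   0.03]
wz deg -0.5433033003939158
time: 5.1
eef_pos: [0.661, -0.2612, 0.248]
tcp_rot: [-0.201, 0.98, -0.0, -0.0]
contact_force: [-0.5, 0.4, -0.4]
opening: 0.998
t 5.1 pos [ 0.661  -0.2612  0.248 ] q6 -142.9309848360094 F [-0.5  0.4 -0.4] T [-0.    0.06 -0.02] op 84.82418960569659
yhead 113.22350879831932 tilt z [-6.84991316e-04 -1.86065828e-04 -9.99999748e-01]
d tool cm [ 0.02 -0.07 11.1 ]
wz deg 0.22350879831931536
```

```bash
python3 -m crank '[[-1,0,-0.05,3,0,0,0],[-1,0,0,3,0,0,0],[-1,0,0,2,0,0,0],[-1,0,0,1,0,0,0],[-1,0,0,0,0,0,0]]'; python3 go.py .661 -.262 .137 113; python3 - <<'E'
from h import *
c=read_camera("scene"); im=c["color"][:,:,::-1]
cv2.imwrite("pics/d1.png",cv2.resize(im[220:360,310:470],None,fx=4.5,fy=4.5,interpolation=cv2.INTER_CUBIC))
E
```

```text
time: 5.6
eef_pos: [0.6594, -0.2628, 0.1563]
tcp_rot: [-0.2, 0.98, 0.001, -0.001]
contact_force: [0.3, 0.6, 0.9]
opening: 1.001
t 5.6 pos [ 0.6594 -0.2628  0.1563] q6 -142.99342259328097 F [0.3 0.6 0.9] T [ 0.01 -0.02 -0.03] op 85.11470393562261
yhead 113.10139710865947 tilt z [-0.00329865  0.00165574 -0.99999319]
d tool cm [-0.19  0.    1.93]
wz deg 0.10139710865946938
```

View pics/d1.png

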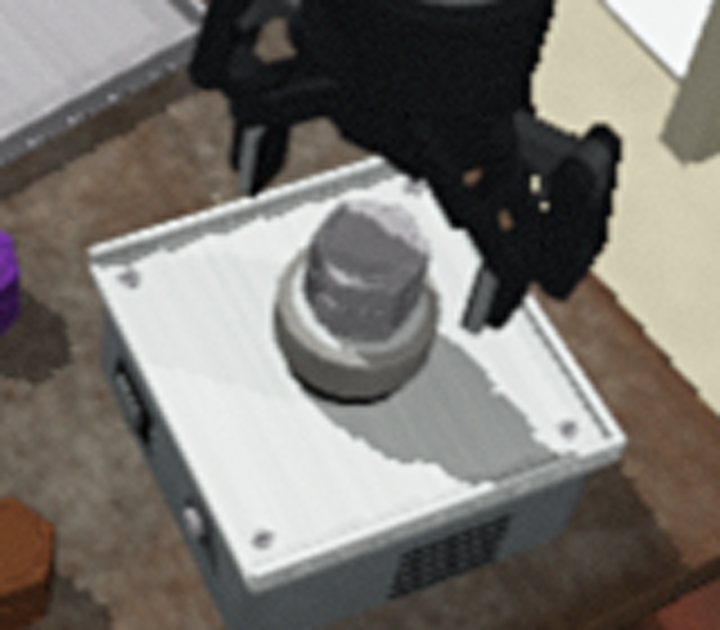

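```bash
python3 go.py .661 -.262 .137 113; python3 -m crank '[[-1,-0.1,0,1,0,0,0],[-1,0,0,0.9,0,0,0],[-1,0,0,0,0,0,0]]'; python3 go.py .661 -.262 .137 113
```

```text
t 5.65 pos [ 0.6604 -0.263   0.1582] q6 -142.99819029819722 F [ 0.6 -0.8  0.2] T [-0.04  0.01 -0.02] op 85.21558278476364
yhead 113.12768556533838 tilt z [-6.73214105e-04  2.04192154e-04 -9.99999753e-01]
d tool cm [-0.1   0.07  2.12]
wz deg 0.12768556533838193
time: 5.95
eef_pos: [0.6611, -0.2615, 0.1378]
tcp_rot: [-0.201, 0.98, 0.001, -0.001]
contact_force: [-0.1, -0.6, -0.1]
opening: 1.002
t 5.95 pos [ 0.6611 -0.2615  0.1378] q6 -142.94687948409285 F [-0.1 -0.6 -0.1] T [ 0.04 -0.02  0.01] op 85.15621668385705
yhead 113.20612288929708 tilt z [-0.00208321  0.00116436 -0.99999715]
d tool cm [ 0.03 -0.04  0.08]
wz deg 0.20612288929707745
```

```bash
python3 -m crank '[[0,0,0,0,0,0,0],[0,0,0,0,0,0,0],[0,0,0,0,0,0,0]]' 30;python3 -m crank '[[0.3,0,0,0,0,0,0],[1,0,0,0,0,0,0],[1,0,0,0,0,0,0],[1,0,0,0,0,0,0]]' 30; python3 go.py .661 -.262 .137 113
```

```text
time: 6.25
eef_pos: [0.6621, -0.262, 0.1399]
tcp_rot: [-0.201, 0.98, -0.0, 0.0]
contact_force: [-0.3, 0.0, 0.1]
opening: 0.522
time: 6.65
eef_pos: [0.6618, -0.2613, 0.14]
tcp_rot: [-0.201, 0.98, 0.001, -0.0]
contact_force: [-3.2, 3.5, 5.8]
opening: 0.439
t 6.65 pos [ 0.6618 -0.2613  0.14  ] q6 -142.95080245536778 F [-3.2  3.5  5.8] T [0.88 0.58 0.01] op 37.34247863782037
yhead 113.2175818963282 tilt z [-3.99862946e-04  1.14131406e-03 -9.99999269e-01]
d tool cm [ 0.1  -0.04  0.3 ]
wz deg 0.21758189632819835
```

```bash
python3 -m crank '[[1,0,0,-0.015,0,0,4],[1,0,0,-0.015,0,0,4],[1,0,0,-0.015,0,0,4],[1,0,0,-0.015,0,0,4]]'; python3 go.py .661 -.262 .137 113
```

```text
time: 7.05
eef_pos: [0.6614, -0.2621, 0.1403]
tcp_rot: [-0.062, 0.998, -0.0, -0.001]
contact_force: [-3.1, 2.6, 3.6]
opening: 0.437
t 7.05 pos [ 0.6614 -0.2621  0.1403] q6 -126.82290352900209 F [-3.1  2.6  3.6] T [0.45 0.61 0.16] op 37.18389713961243
yhead 97.1064174286716 tilt z [-1.23282158e-03 -5.53005171e-04 -9.99999087e-01]
d tool cm [0.04 0.01 0.33]
wz deg -15.893582571328395
```

```bash
for i in 1; do python3 -m crank '[[1,0,0,-0.025,0,0,6],[1,0,0,-0.025,0,0,6],[1,0,0,-0.025,0,0,6],[1,0,0,-0.025,0,0,6]]'; python3 go.py .661 -.262 .137 113;python3 -m crank '[[1,0,0,-0.025,0,0,6],[1,0,0,-0.025,0,0,6],[1,0,0,-0.025,0,0,6],[1,0,0,-0.025,0,0,6]]'; python3 go.py .661 -.262 .137 113; done
```

```text
time: 7.45
eef_pos: [0.6613, -0.2615, 0.1411]
tcp_rot: [0.148, 0.989, 0.0, -0.001]
contact_force: [-4.0, 4.6, 4.7]
opening: 0.437
t 7.45 pos [ 0.6613 -0.2615  0.1411] q6 -102.73088650533407 F [-4.   4.6  4.7] T [0.69 0.61 0.12] op 37.17689436585425
yhead 73.01003821746056 tilt z [-2.02858626e-03  8.91911577e-04 -9.99997545e-01]
d tool cm [ 0.01 -0.06  0.41]
wz deg -39.98996178253944
time: 7.85
eef_pos: [0.6612, -0.2609, 0.1419]
tcp_rot: [0.35, 0.937, 0.001, -0.001]
contact_force: [-3.1, 4.8, 4.7]
opening: 0.44
t 7.85 pos [ 0.6612 -0.2609  0.1419] q6 -78.71992202100367 F [-3.1  4.8  4.7] T [0.87 0.69 0.08] op 37.38039624849023
yhead 48.99600575020399 tilt z [-0.00236821  0.00217714 -0.99999483]
d tool cm [-0.06 -0.1   0.49]
wz deg -64.00399424979601
```

```bash
python3 -m crank '[[1,0,0,-0.025,0,0,6],[1,0,0,-0.025,0,0,6],[1,0,0,-0.025,0,0,6],[1,0,0,-0.025,0,0,6]]'; python3 go.py;python3 -m crank '[[1,0,0,-0.025,0,0,6],[1,0,0,-0.025,0,0,6],[1,0,0,0,0,0,0]]'; python3 go.py
```

```text
time: 8.25
eef_pos: [0.6613, -0.2603, 0.1424]
tcp_rot: [0.537, 0.843, 0.001, -0.002]
contact_force: [-2.2, 5.5, 3.3]
opening: 0.435
t 8.25 pos [ 0.6613 -0.2603  0.1424] q6 -54.7140728059431 F [-2.2  5.5  3.3] T [1.06 0.51 0.04] op 36.93720642794646
yhead 24.98466758631857 tilt z [-0.00233921  0.00341583 -0.99999143]
time: 8.55
eef_pos: [0.6618, -0.2601, 0.1427]
tcp_rot: [0.622, 0.783, 0.001, -0.001]
contact_force: [-2.2, 5.9, 2.3]
opening: 0.443
t 8.55 pos [ 0.6618 -0.2601  0.1427] q6 -42.84073968153849 F [-2.2  5.9  2.3] T [ 1.08  0.19 -0.06] op 37.618335282410314
yhead 13.102874815131424 tilt z [-7.43664125e-04  3.54904898e-03 -9.99993426e-01]
```

```bash
python3 -m crank '[[1,0.1,0,-0.1,0,0,0],[1,0,0,0,0,0,0]]'; python3 go.py|head -1;python3 -m crank '[[1,0,0,-0.1,0,0,0],[1,0,0,0,0,0,0]]'|head -0; python3 go.py|head -1;python3 -m crank '[[1,0,0,-0.1,0,0,0],[1,0,0,0,0,0,0]]'|head -0; python3 go.py|head -1
```

```text
time: 8.75
eef_pos: [0.6617, -0.2599, 0.1433]
tcp_rot: [0.621, 0.784, 0.001, -0.0]
contact_force: [1.1, 4.1, -1.3]
opening: 0.438
t 8.75 pos [ 0.6617 -0.2599  0.1433] q6 -42.88766604122798 F [ 1.1  4.1 -1.3] T [ 0.85 -0.18  0.06] op 37.243395152719835
t 8.95 pos [ 0.6616 -0.2599  0.1436] q6 -42.89070438812014 F [ 0.8  4.8 -4.4] T [ 0.86 -0.47 -0.04] op 37.05357670887438
t 9.15 pos [ 0.6615 -0.2599  0.1437] q6 -42.889145162419 F [ 3.1  3.9 -6.6] T [ 0.76 -0.69  0.02] op 37.58041990966107Exception ignored on flushing sys.stdout:
BrokenPipeError: [Errno 32] Broken pipe
Exception ignored on flushing sys.stdout:
BrokenPipeError: [Errno 32] Broken pipe
```

```bash
for i in 1; do python3 -m crank '[[1,0,0,-0.02,0,0,5],[1,0,0,-0.02,0,0,5],[1,0,0,0,0,0,0]]' >/dev/null; python3 go.py;python3 -m crank '[[1,0,0,-0.02,0,0,5],[1,0,0,-0.02,0,0,5],[1,0,0,0,0,0,0]]' >/dev/null; python3 go.py; done
```

```text
t 9.45 pos [ 0.6611 -0.2595  0.1439] q6 -32.8125246920952 F [ 1.9  5.4 -6.8] T [ 0.91 -0.47 -0.01] op 37.28220525658009
yhead 3.118156527083462 tilt z [-0.00160442  0.00341901 -0.99999287]
t 9.75 pos [ 0.6615 -0.2594  0.1443] q6 -22.81341059846622 F [ 4.7  5.3 -6.6] T [ 0.96 -0.75  0.05] op 37.2098757803409
yhead -6.884633526266968 tilt z [-3.82183255e-04  3.30078197e-03 -9.99994479e-01]
```

```bash
python3 -m crank '[[1,0.1,0.1,-0.02,0,0,5],[1,0.05,0,-0.02,0,0,5],[1,0,0,0,0,0,0]]' >/dev/null; python3 go.py;
```

```text
t 10.05 pos [ 0.6622 -0.2593  0.145 ] q6 -12.75316593660971 F [ 2.9  2.  -8.8] T [ 0.39 -0.48 -0.05] op 37.408335498781746
yhead -16.786703120576334 tilt z [-1.83920863e-03  9.64950791e-04 -9.99997843e-01]
```

```bash
python3 -m crank '[[1,0,0,-0.02,0,0,5],[1,0,0,-0.02,0,0,5],[1,0,0,0,0,0,0]]' >/dev/null; python3 go.py;
```

```text
t 10.35 pos [ 0.6623 -0.2592  0.1455] q6 -2.8489080493509626 F [  4.1   2.  -10.8] T [ 0.37 -0.65  0.02] op 37.008734052404414
yhead -26.701675203836462 tilt z [-0.00144124  0.00124774 -0.99999818]
```

```bash
python3 -m crank '[[1,0,0,0,0,0,5],[1,0,0,0,0,0,5],[1,0,0,0,0,0,0]]' >/dev/null; python3 go.py;
```

```text
t 10.65 pos [ 0.6624 -0.2593  0.1463] q6 7.094153751874117 F [  4.3   2.3 -10.6] T [ 0.41 -0.63  0.02] op 37.436278584251404
yhead -36.63772088361162 tilt z [-1.13513881e-03  9.49808319e-04 -9.99998905e-01]
```

```bash
python3 -m crank '[[1,0,0,-0.02,0,0,5],[1,0,0,-0.02,0,0,5],[1,0,0,0,0,0,0]]' >/dev/null; python3 go.py;
```

```text
t 10.95 pos [ 0.6631 -0.2606  0.1497] q6 17.057149779768213 F [ 0.4  1.1 -2.9] T [ 0.19 -0.1   0.05] op 37.062456902299054
yhead -46.58137929496792 tilt z [ 8.36780338e-04 -2.37592712e-03 -9.99996827e-01]
```

At 160° of turn the pull fell to the nut's own weight and the nut jumped 3.4 mm, so the thread has run out. I lift straight up from here without turning further.

```bash
python3 -m crank '[[1,0,0,-0.2,0,0,0],[1,0,0,-0.3,0,0,0],[1,0,0,0,0,0,0]]' >/dev/null; python3 go.py; python3 - <<'E'
from h import *
c=read_camera("scene"); im=c["color"][:,:,::-1]
cv2.imwrite("pics/d2.png",cv2.resize(im[220:360,310:470],None,fx=4,fy=4,interpolation=cv2.INTER_CUBIC))
E
```

```text
t 11.25 pos [ 0.6633 -0.2607  0.1553] q6 17.172849677551824 F [-0.1 -0.5 -1.4] T [-0.02 -0.01 -0.03] op 37.001807883003224
yhead -46.72041602687683 tilt z [ 0.0019574  -0.00231137 -0.99999541]
```

View pics/d2.png

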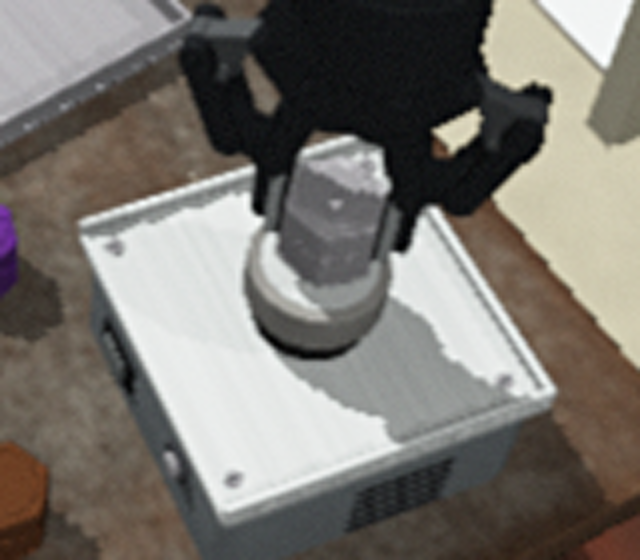

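```bash
python3 -m crank '[[1,0,0,-0.5,0,0,0],[1,0,0,-0.5,0,0,0],[1,0,0,-1,0,0,0],[1,0,0,-2,0,0,0],[1,0,0,-2,0,0,0]]' 40; python3 -m crank '[[1,0,0,0,0,0,0],[1,0,0,0,0,0,0]]'; python3 go.py .66 .07 .2
```

```text
time: 11.8
eef_pos: [0.6627, -0.2595, 0.2144]
tcp_rot: [0.93, 0.368, -0.0, -0.0]
contact_force: [0.3, 0.1, -1.2]
opening: 0.436
time: 12.0
eef_pos: [0.6631, -0.2597, 0.2144]
tcp_rot: [0.93, 0.368, 0.001, 0.001]
contact_force: [0.2, -0.2, -2.3]
opening: 0.436
t 12.0 pos [ 0.6631 -0.2597  0.2144] q6 17.250331890127082 F [ 0.2 -0.2 -2.3] T [ 0.03  0.02 -0.02] op 37.070968558826074
yhead -46.78201594683328 tilt z [ 1.57713405e-03 -9.54938896e-04 -9.99998300e-01]
d tool cm [ 22.35 -24.24   1.41]
```

```bash
python3 -m crank '[[1,2.7,-3.1,0,0,0,0],[1,2.7,-3.1,0,0,0,0],[1,2.7,-3.2,0,0,0,0],[1,2.7,-3.2,0,0,0,0],[1,2.7,-3.2,0,0,0,0]]' >/dev/null; python3 -m crank '[[1,2.7,-3.2,0,0,0,0],[1,2.7,-3.2,0,0,0,0],[1,2.6,-3.0,0,0,0,0],[1,0,0,0,0,0,-8.5],[1,0,0,0,0,0,-8.5]]' >/dev/null;  python3 -m crank '[[1,0,0,0,0,0,-8.5],[1,0,0,0,0,0,-8.5],[1,0,0,0,0,0,-8.5],[1,0,0,0,0,0,-8.5],[1,0,0,0,0,0,-3]]'; python3 go.py .648 .0706 .06 7.3
```

```text
time: 13.5
eef_pos: [0.646, 0.0713, 0.2113]
tcp_rot: [0.66, 0.751, -0.001, -0.001]
contact_force: [-0.3, 0.6, -1.2]
opening: 0.434
t 13.5 pos [0.646  0.0713 0.2113] q6 -10.058839642599354 F [-0.3  0.6 -1.2] T [0.02 0.01 0.07] op 36.91043050501736
yhead 7.432620987160733 tilt z [-3.35108656e-03  9.52995846e-05 -9.99994381e-01]
d tool cm [-0.11  0.24 15.13]
wz deg 0.1326209871607329
```

```bash
python3 -m crank '[[1,0,0.2,4,0,0,0],[1,0,0,4,0,0,0],[1,0,0,4,0,0,0],[1,0,0,2,0,0,0],[1,0,0,2,0,0,0]]' >/dev/null; python3 -m crank '[[1,0,0,0.8,0,0,0],[1,0,0,0.3,0,0,0],[1,0,0,0,0,0,0]]'; python3 go.py .648 .0706 .03 7.3
```

```text
time: 14.3
eef_pos: [0.6489, 0.0716, 0.0423]
tcp_rot: [0.661, 0.75, -0.0, -0.0]
contact_force: [-0.2, -0.5, -2.2]
opening: 0.439
t 14.3 pos [0.6489 0.0716 0.0423] q6 -9.80589810225667 F [-0.2 -0.5 -2.2] T [ 0.   -0.02  0.  ] op 37.27495821152293
yhead 7.2091231922101535 tilt z [-3.69517061e-04  1.07052897e-05 -9.99999932e-01]
d tool cm [-0.08 -0.1   1.23]
wz deg -0.0908768077898463
```

```bash
python3 -m crank '[[1,0,0,0.5,0,0,0],[1,0,0,0.4,0,0,0],[1,0,0,0.2,0,0,0],[1,0,0,0,0,0,0]]'; python3 -m crank '[[1,0,0,0.2,0,0,0],[1,0,0,0.1,0,0,0],[1,0,0,0,0,0,0]]'
```

```text
time: 14.7
eef_pos: [0.6488, 0.0716, 0.0313]
tcp_rot: [0.661, 0.75, -0.0, -0.0]
contact_force: [0.2, -0.2, -1.9]
opening: 0.436
time: 15.0
eef_pos: [0.6488, 0.0716, 0.0283]
tcp_rot: [0.661, 0.75, -0.0, -0.0]
contact_force: [0.3, -1.4, -2.3]
opening: 0.436
```

```bash
python3 -m crank '[[1,0,0,0.1,0,0,0],[1,0,0,0.1,0,0,0],[1,0,0,0,0,0,0]]'|sed -n 2,4p; python3 -m crank '[[1,0,0,0.1,0,0,0],[1,0,0,0.1,0,0,0],[1,0,0,0,0,0,0]]'|sed -n 2,4p
```

```text
eef_pos: [0.6495, 0.0715, 0.0279]
tcp_rot: [0.661, 0.75, 0.0, 0.0]
contact_force: [-2.7, -1.3, 5.5]
eef_pos: [0.6496, 0.0716, 0.0278]
tcp_rot: [0.661, 0.75, -0.0, -0.0]
contact_force: [-6.9, -0.3, 13.4]
```

```bash
python3 -m crank '[[1,0,0,-0.3,0,0,0],[-0.4,0,0,0,0,0,0],[-0.4,0,0,0,0,0,0],[-0.4,0,0,0,0,0,0]]'; python3 -m crank '[[-0.4,0,0,-2,0,0,0],[-0.4,0,0,-4,0,0,0],[-0.4,0,0,-5,0,0,0],[-1,0,0,-5,0,0,0],[-1,0,0,0,0,0,0]]'; python3 go.py .662 -.261 .19 113;python3 - <<'E'
from h import *
for n in("scene","top"):
    c=read_camera(n); cv2.imwrite(f"pics/e_{n}.png",c["color"][:,:,::-1])
E
```

```text
time: 16.0
eef_pos: [0.6489, 0.0715, 0.027]
tcp_rot: [0.661, 0.75, -0.0, -0.0]
contact_force: [-0.3, 0.4, 0.5]
opening: 0.696
time: 16.5
eef_pos: [0.654, 0.0715, 0.1977]
tcp_rot: [0.661, 0.75, 0.006, 0.007]
contact_force: [0.6, -0.1, 1.8]
opening: 0.999
t 16.5 pos [0.654  0.0715 0.1977] q6 -9.807567777834043 F [ 0.6 -0.1  1.8] T [ 0.    0.02 -0.03] op 84.90167534104087
yhead 7.219793227750313 tilt z [ 1.75790686e-02 -7.21358377e-04 -9.99845216e-01]
d tool cm [-33.08  -3.4    0.81]
wz deg -105.78020677224968
```

View pics/e_scene.png

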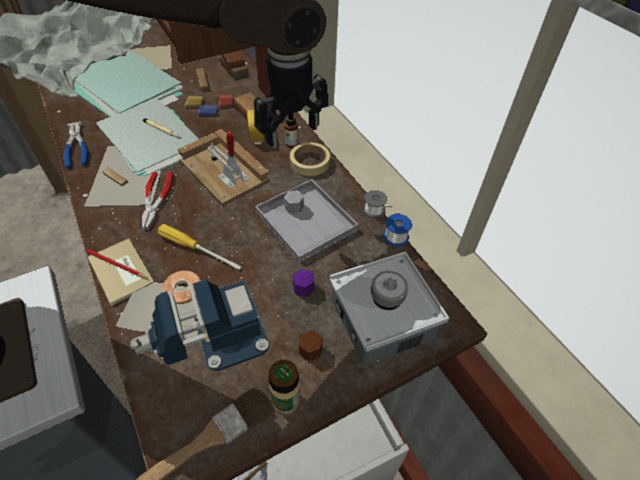

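```bash
python3 -m crank '[[-1,-4.1,-0.4,0,0,0,0],[-1,-4.1,-0.4,0,0,0,0],[-1,-4.1,-0.4,0,0,0,0],[-1,-4.1,-0.4,0,0,0,0],[-1,-4.1,-0.4,0,0,0,0]]' >/dev/null; python3 -m crank '[[-1,-4.1,-0.4,0,0,0,0],[-1,-4.1,-0.4,0,0,0,0],[-1,-4.1,-0.3,0,0,0,0],[-1,0,0,0,0,0,0],[-1,0,0,0,0,0,0]]'; python3 go.py .662 -.261 .12 7.3; python3 - <<'E'
from h import *
c=read_camera("scene"); im=c["color"][:,:,::-1]
cv2.imwrite("pics/f1.png",cv2.resize(im[220:360,310:470],None,fx=4,fy=4,interpolation=cv2.INTER_CUBIC))
E
```

```text
time: 17.6
eef_pos: [0.658, -0.2582, 0.1841]
tcp_rot: [0.662, 0.749, -0.0, -0.003]
contact_force: [-0.4, 0.8, -0.3]
opening: 0.998
t 17.6 pos [ 0.658  -0.2582  0.1841] q6 -36.73086132561171 F [-0.4  0.8 -0.3] T [0.1  0.01 0.05] op 84.80029902508976
yhead 7.084961302259205 tilt z [-0.00426932  0.0029151  -0.99998664]
d tool cm [-0.35  0.38  6.41]
wz deg -0.21503869774079476
```

View pics/f1.png

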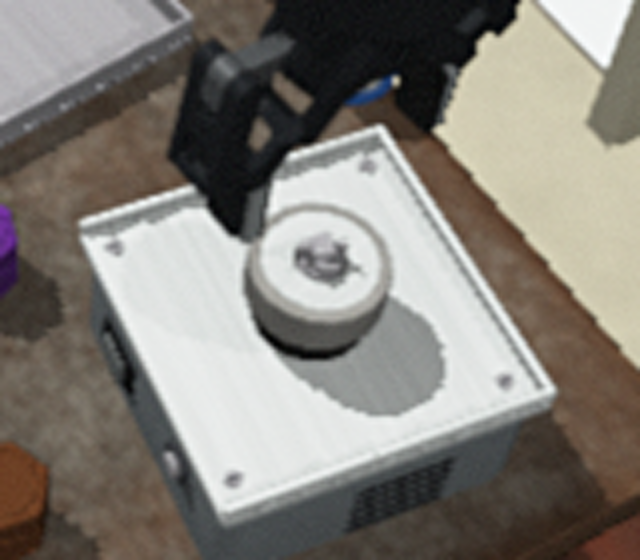

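```bash
python3 -m crank '[[-1,-0.2,0.1,1,0,0,0],[-1,0,0,1,0,0,0],[-1,0,0,0,0,0,0],[-1,0,0,0,0,0,0]]'; python3 go.py .662 -.261 .113 7.3
```

```text
time: 18.05
eef_pos: [0.6603, -0.2586, 0.1663]
tcp_rot: [0.661, 0.751, -0.0, -0.001]
contact_force: [-0.1, 0.7, 0.3]
opening: 1.001
t 18.05 pos [ 0.6603 -0.2586  0.1663] q6 -36.8320095842279 F [-0.1  0.7  0.3] T [0.04 0.04 0.  ] op 85.06464694878888
yhead 7.268429128095777 tilt z [-1.62304769e-03  9.13817787e-04 -9.99998265e-01]
d tool cm [-0.27  0.14  5.33]
wz deg -0.03157087190422292
```

```bash
python3 -m crank '[[-1,-0.2,0.1,2,0,0,0],[-1,0,0,1.5,0,0,0],[-1,0,0,1,0,0,0],[-1,0,0,0,0,0,0],[-1,0,0,0,0,0,0]]'; python3 go.py .662 -.261 .113 7.3
```

```text
time: 18.55
eef_pos: [0.6618, -0.2614, 0.1223]
tcp_rot: [0.661, 0.75, -0.0, -0.0]
contact_force: [-0.5, 0.3, 0.6]
opening: 1.002
t 18.55 pos [ 0.6618 -0.2614  0.1223] q6 -36.91550354547374 F [-0.5  0.3  0.6] T [0.   0.02 0.01] op 85.20130680976206
yhead 7.213519578582055 tilt z [-3.37182158e-04  2.17501091e-04 -9.99999920e-01]
d tool cm [0.03 0.02 0.93]
wz deg -0.08648042141794487
```

```bash
python3 -m crank '[[-1,0,0,0.5,0,0,0],[-1,0,0,0.4,0,0,0],[-0.2,0,0,0,0,0,0],[-0.3,0,0,0,0,0,0]]' 30; python3 -m crank '[[1,0,0,0,0,0,0],[1,0,0,0,0,0,0],[1,0,0,0,0,0,0],[1,0,0,0,0,0,0]]' 30;  python3 go.py .662 -.261 .113 7.3
```

```text
time: 18.95
eef_pos: [0.6619, -0.2615, 0.1136]
tcp_rot: [0.661, 0.75, 0.0, 0.0]
contact_force: [-2.5, 0.4, 2.4]
opening: 0.7
time: 19.35
eef_pos: [0.662, -0.2615, 0.1138]
tcp_rot: [0.661, 0.75, 0.0, 0.0]
contact_force: [-1.3, 0.7, 1.5]
opening: 0.702
t 19.35 pos [ 0.662  -0.2615  0.1138] q6 -36.91549775545015 F [-1.3  0.7  1.5] T [0.14 0.09 0.02] op 59.654572495699306
yhead 7.20940055790912 tilt z [ 2.85364537e-04 -1.47920665e-04 -9.99999948e-01]
d tool cm [0.05 0.01 0.08]
wz deg -0.09059944209087956
```

Gripped at 60 mm with little side load. I lift straight up in small steps.

```bash
python3 -m crank '[[1,0,0,-0.2,0,0,0],[1,0,0,-0.3,0,0,0],[1,0,0,0,0,0,0]]' 40; python3 -m crank '[[1,0,0,-0.5,0,0,0],[1,0,0,-0.5,0,0,0],[1,0,0,0,0,0,0]]'
```

```text
time: 19.65
eef_pos: [0.6617, -0.2614, 0.1182]
tcp_rot: [0.661, 0.75, -0.0, -0.0]
contact_force: [0.4, 0.2, -1.6]
opening: 0.693
time: 19.95
eef_pos: [0.6622, -0.2618, 0.1298]
tcp_rot: [0.661, 0.75, 0.0, 0.001]
contact_force: [-0.1, -0.4, -2.1]
opening: 0.696
```

```bash
python3 -m crank '[[1,0,0,-0.7,0,0,0],[1,0,0,-1,0,0,0],[1,0,0,-1,0,0,0],[1,0,0,-2,0,0,0],[1,0,0,-2,0,0,0]]'; python3 -m crank '[[1,0,0,0,0,0,0],[1,0,0,0,0,0,0]]'; python3 go.py .6584 -.0137 .2 7.3;  python3 - <<'E'
from h import *
c=read_camera("scene"); im=c["color"][:,:,::-1]
cv2.imwrite("pics/g1.png",cv2.resize(im[180:360,240:470],None,fx=3.2,fy=3.2,interpolation=cv2.INTER_CUBIC))
E
```

```text
time: 20.45
eef_pos: [0.6615, -0.2612, 0.1966]
tcp_rot: [0.661, 0.75, -0.0, -0.001]
contact_force: [0.5, 0.2, -2.4]
opening: 0.695
time: 20.65
eef_pos: [0.662, -0.2615, 0.1965]
tcp_rot: [0.661, 0.75, 0.0, 0.001]
contact_force: [0.3, -0.3, -1.7]
opening: 0.699
t 20.65 pos [ 0.662  -0.2615  0.1965] q6 -36.91466973246842 F [ 0.3 -0.3 -1.7] T [-0.01  0.04 -0.04] op 59.39609055248365
yhead 7.209448558871393 tilt z [ 1.28083148e-03 -7.02500204e-04 -9.99998933e-01]
d tool cm [24.63  2.75 -0.37]
wz deg -0.09055144112860702
```

View pics/g1.png

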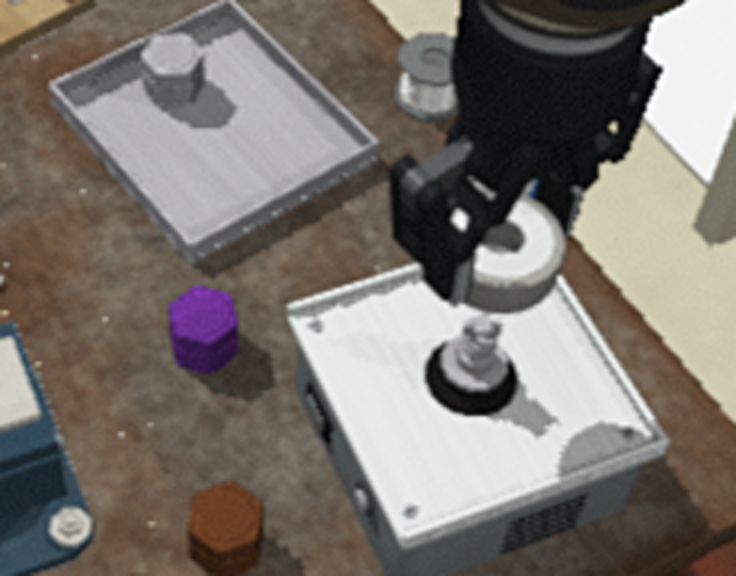

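The wheel is held level at crop (510,255), clear of the bare spindle. The nut stands in the tray at (172,62). Next I move to the free half of the tray.

```bash
python3 -m crank '[[1,4.1,0.5,0,0,0,0],[1,4.1,0.5,0,0,0,0],[1,4.1,0.5,0,0,0,0],[1,4.1,0.4,0,0,0,0],[1,4.1,0.4,0,0,0,0]]' >/dev/null; python3 -m crank '[[1,4.1,0.4,0,0,0,0],[1,0,0,0,0,0,0],[1,0,0,0,0,0,0],[1,0,0,0,0,0,0]]'; python3 go.py .6584 -.0137 .02 7.3
```

```text
time: 21.6
eef_pos: [0.6574, -0.0148, 0.1944]
tcp_rot: [0.661, 0.75, -0.001, -0.001]
contact_force: [-0.9, -0.3, -2.0]
opening: 0.7
t 21.6 pos [ 0.6574 -0.0148  0.1944] q6 -17.269148749505312 F [-0.9 -0.3 -2. ] T [ 0.02 -0.02 -0.03] op 59.49392157407984
yhead 7.17648376409793 tilt z [-1.62350427e-03 -1.98442210e-04 -9.99998662e-01]
d tool cm [ 0.09  0.14 17.44]
wz deg -0.12351623590206984
```

```bash
python3 -m crank '[[1,0.1,0.1,4,0,0,0],[1,0,0,4,0,0,0],[1,0,0,3,0,0,0],[1,0,0,2,0,0,0],[1,0,0,1.5,0,0,0]]' >/dev/null; python3 -m crank '[[1,0,0,0.9,0,0,0],[1,0,0,0.4,0,0,0],[1,0,0,0,0,0,0],[1,0,0,0,0,0,0]]'; python3 go.py .6584 -.0137 .02 7.3
```

```text
time: 22.5
eef_pos: [0.6597, -0.0131, 0.0388]
tcp_rot: [0.661, 0.75, 0.001, 0.001]
contact_force: [-0.0, -0.7, -2.3]
opening: 0.699
t 22.5 pos [ 0.6597 -0.0131  0.0388] q6 -17.141897076864606 F [-0.  -0.7 -2.3] T [ 0.01 -0.    0.  ] op 59.38015906664877
yhead 7.203714377518751 tilt z [ 2.43061491e-03 -4.27121646e-04 -9.99996955e-01]
d tool cm [-0.04 -0.14  1.88]
wz deg -0.09628562248124872
```

```bash
python3 -m crank '[[1,0,0,0.4,0,0,0],[1,0,0,0.4,0,0,0],[1,0,0,0.3,0,0,0],[1,0,0,0,0,0,0]]'; python3 -m crank '[[1,0,0,0.2,0,0,0],[1,0,0,0.1,0,0,0],[1,0,0,0.1,0,0,0],[1,0,0,0,0,0,0]]'|sed -n 2,4p
```

```text
time: 22.9
eef_pos: [0.6581, -0.0127, 0.0257]
tcp_rot: [0.661, 0.75, -0.0, -0.001]
contact_force: [0.9, -0.4, -2.6]
opening: 0.697
eef_pos: [0.6585, -0.0129, 0.0223]
tcp_rot: [0.661, 0.75, -0.0, -0.0]
contact_force: [-0.1, 0.8, -1.9]
```

```bash
python3 -m crank '[[1,0,0,0.1,0,0,0],[1,0,0,0.1,0,0,0],[1,0,0,0,0,0,0]]'|sed -n 2,4p;python3 -m crank '[[1,0,0,0.1,0,0,0],[1,0,0,0.1,0,0,0],[1,0,0,0,0,0,0]]'|sed -n 2,4p
```

```text
eef_pos: [0.6587, -0.0129, 0.0205]
tcp_rot: [0.661, 0.75, 0.0, 0.0]
contact_force: [-0.4, -0.5, -1.2]
eef_pos: [0.6588, -0.0129, 0.0205]
tcp_rot: [0.661, 0.75, -0.0, -0.0]
contact_force: [-5.4, 0.2, 7.1]
```

```bash
python3 -m crank '[[1,0,0,-0.2,0,0,0],[-0.6,0,0,0,0,0,0],[-0.6,0,0,0,0,0,0],[-0.6,0,0,0,0,0,0]]'; python3 -m crank '[[-0.6,0,0,-1,0,0,0],[-0.6,0,0,-3,0,0,0],[-0.6,0,0,-5,0,0,0],[-0.6,0,0,-5,0,0,0],[-0.6,0,0,-3,0,0,0]]'; python3 -m crank '[[-0.6,-5,0,0,0,0,0],[-0.6,-5,0,0,0,0,0],[-0.6,-5,0,0,0,0,0],[-0.6,-3,0,0,0,0,0],[-0.6,0,0,0,0,0,0]]';  python3 - <<'E'
from h import *
for n,(x,y) in dict(scene=(245,170),top=(185,180)).items():
    c=read_camera(n); im=c["color"][:,:,::-1]
    cv2.imwrite(f"pics/h_{n}.png",cv2.resize(im[y:y+110,x:x+125],None,fx=5,fy=5,interpolation=cv2.INTER_CUBIC))
    for t in["wheel_center","nut_center","screwdriver_center","pin_jar_center","spool_center"]:
        r=place_of(t,n); print(n,t,[(np.round(x["location"],1).tolist(),round(x["p"],2)) for x in r[:3]])
E
```

```text
time: 24.3
eef_pos: [0.6588, -0.0129, 0.0204]
tcp_rot: [0.661, 0.75, 0.0, 0.0]
contact_force: [-0.4, -0.8, 1.6]
opening: 0.799
time: 24.8
eef_pos: [0.6605, -0.0131, 0.1966]
tcp_rot: [0.661, 0.75, 0.002, 0.003]
contact_force: [0.9, 0.3, 0.6]
opening: 0.801
time: 25.3
eef_pos: [0.6813, -0.1962, 0.1912]
tcp_rot: [0.663, 0.748, -0.0, 0.001]
contact_force: [-0.6, 0.7, 0.6]
opening: 0.798
scene wheel_center [([313.3, 226.4], 0.61)]
scene nut_center [([293.0, 200.2], 0.75), ([301.7, 285.6], 0.72), ([199.8, 243.8], 0.69)]
scene screwdriver_center [([196.3, 244.3], 0.85), ([294.9, 198.9], 0.27)]
scene pin_jar_center [([283.1, 385.8], 0.66), ([196.7, 247.3], 0.37)]
scene spool_center [([398.9, 224.3], 0.84), ([306.4, 217.1], 0.56)]
top wheel_center [([255.2, 230.6], 0.6)]
top nut_center [([220.9, 235.5], 0.78), ([370.8, 299.4], 0.69)]
top screwdriver_center [([227.2, 340.9], 0.68)]
top pin_jar_center [([402.7, 338.6], 0.76), ([222.6, 234.5], 0.67)]
top spool_center [([302.9, 165.1], 0.58), ([243.5, 236.2], 0.48)]
```

View pics/h_scene.png

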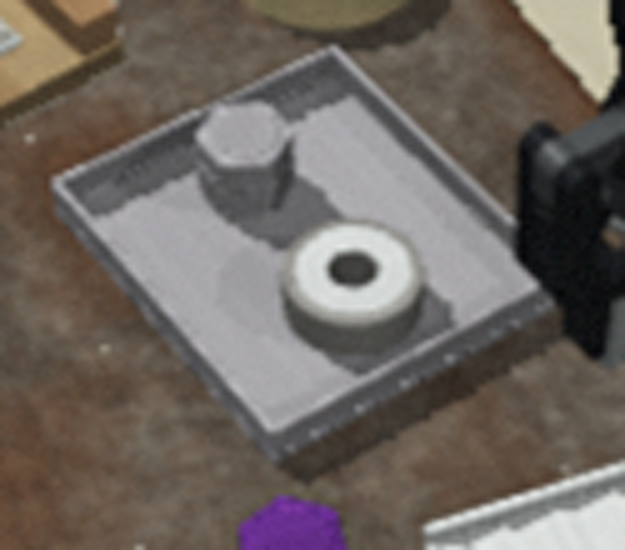

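View pics/h_top.png

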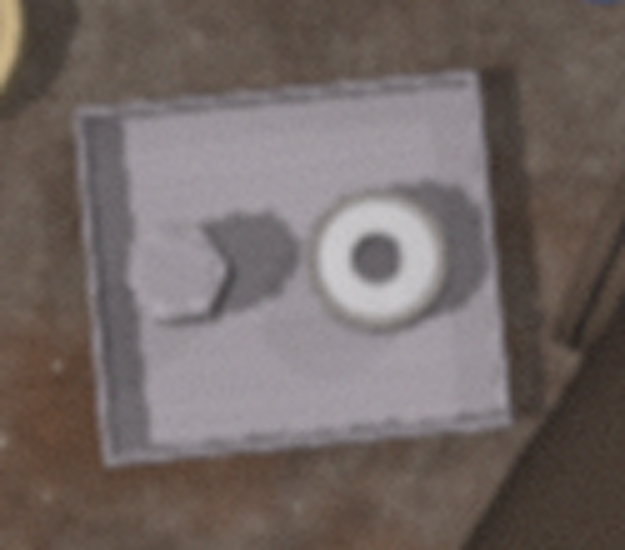

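Nut (top crop 180,272) and wheel (378,258) lie flat side by side, clear of the tray walls. The screwdriver, jar and spool are detected where they were at the start. The arm is clear of everything, so I hand in.

```bash
python3 -c "
from plant import *
print(get_state()['dq']); print(sign_off())"
```

```text
[-0.00448415  0.00112471 -0.00148719  0.0010774  -0.00264315 -0.00017604]
the job is handed in; nothing more can be done
None
```

The nut and the wheel are both off the grinder and lying side by side on the tray floor. I handed the job in at about 25 s; no verdict was reported.

- **Nut:** I turned it clockwise along its thread with a light upward pull, never more than about 11 N at the wrist. At about 160° the pull dropped to the nut's weight and it rose 3.4 mm, which showed the thread had ended. I lifted it off there without turning further. It stands upright in the tray.
- **Wheel:** It lifted straight off the spindle with about 2 N, its own weight, and no dragging. It went down flat in the tray with about 9 N.
- **Last checks:** Both cameras show the nut upright and the wheel flat, beside each other and clear of the tray walls. The screwdriver, pin jar and solder spool were still detected within about 4 px (roughly 7 mm) of where they started. The gripper was open and touching nothing.
- **Disagreements:** The two cameras differed by about 4–5 mm in x on where the grinder and tray were. I gave the scene camera more weight because it matched the gripper's position, and contact forces later agreed with that to 1–2 mm. The networks also gave some false detections on the look-alikes and other things, which I ruled out from the pictures.

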